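# Emboss a cork coaster on the sprung press plate

## Robot

A 7-joint arm with a two-finger parallel gripper is mounted at the origin on the work surface. World frame = base frame: x ahead of the robot, y to its left, z up, the work surface at z = 0. Lengths are in m, angles in degrees, forces in N, time in s.
With the tool pointing down it reaches from about 0.4 to 0.875 m from the base axis. Payload 6.5 kg.
Tool frame: the origin (TCP) lies on the centre line of the jaws, within the pads' length; the fingertips stand 25 mm ahead of it and the grasp point (between the pads) lies 6 mm ahead of it; z points along the fingers, y is the direction in which the jaws open and shut (so a half turn about z gives the same grasp; the last joint's range is limited). The gripper opens to 85 mm and grips with 20 to 120 N. Pads are 22 mm wide; open, the fingers measure 114 mm over their backs; the gripper's body (76 mm by 85 mm) begins 54 mm behind the grasp point. The pads swing forward as they close: fully open they stand 13 mm farther back than shut.
Start: joints at [-72.319, 30.733, -0.252, 88.115, 0.149, 61.152, -4.079], TCP at [0.238, 0.605, 0.256] pointing down, gripper open.
Joint ranges: [-154.64, 154.64], [-21.42, 123.67], [-72.66, 72.17], [13.99, 137.28], [-74.86, 254.86], [10.95, 109.41], [-158.01, 158.01]. Speed limits (degrees/s): [136.94, 136.94, 180, 180, 180, 180, 180].

## Interface

Orientations are given as [roll, pitch, yaw] about the fixed x, y, z axes, in that order (R = Rz(yaw) Ry(pitch) Rx(roll)).
In Python, from plant import robot gives the robot as it stands.
- The arm moves only by the shell command python3 -m inch 'ROWS' [FORCE]. ROWS is JSON, a list of rows, each an object of numbers: "dx", "dy", "dz": the shift along the world's x, y, z in mm; "wx", "wy", "wz": the turn, a rotation vector about the world's x, y, z in rad; "fingers": the finger opening in mm, from 0 to 85.4. In form: [{"dx": .., "dy": .., "dz": .., "wx": .., "wy": .., "wz": .., "fingers": ..}, ...]. A call has 1 to 10 rows; each row is the pose to reach, as a shift and turn from the pose commanded when the call began; what a row does not reach only later rows make up. A row lasts 1/8 s, in which the tool goes at most 62.5 mm and 10.7 degrees, less where a joint would pass 70% of its speed; a pose out of reach is approached as far as the arm can. A call with a gripper value outside its range is refused whole. The fingers move at their own pace and stop on an object; FORCE is the grip in N (left out, the last holds). Time passes only in rows, so rows that repeat a pose let the fingers close. It gives the time, the measured TCP pose, the force and the opening at its end, in the units of the state.
- robot.read_state(): the state, without advancing time (a new reading comes with each control period).
- robot.read_camera(name): name is "side" or "top"; returns a dict with "frame" (480x640x3 uint8, blue, green, red), "K" (3x3 intrinsics, pixels), "k1" (the pictures are not rectified: a ray, as slopes to the right and down, at radius r is drawn at 1 + k1 r^2 times it, then the intrinsics apply), "R" (3x3) and "t" (3): a world point X has camera coordinates R X + t. Camera axes: x right, y down, z forward; pixel columns grow to the right and rows downward; lengths in m; the calibration is good to about 2 mm. A picture is of the moment at which its call begins. There is no depth.
- robot.finish_job(): hands the job in, once; it reports no verdict.
Trained networks look in the newest picture that a camera, given by its name, has taken for a name from the list of things; names that differ only in an ending like _2 or _b are one class to them, and where a whole thing is asked for, a point or a joint stands for the part that bears it (a point fixed in the world has none). Each returns a list of dicts, best first, with "score" (0 to 1); they miss things now and then, are a little off and sometimes report something else, mostly with a low value. They report only what shows in the picture. A call takes as long as a camera call. They do not tell look-alikes from the thing itself.
- robot.boxes_of(camera, thing): "extent" ([left, top, width, height] in pixels, round what is visible of it).
- robot.outline_of(camera, thing): "region" (480x640 bool, what is visible of it) and "extent" ([left, top, width, height] in pixels, round what is visible of it).
The state is a dict: "time_s": time; "q": joint angles; "joint_vel": joint speeds; "effort": joint torques, N m; "tool_pos": TCP position; "tool_rot": TCP orientation; "ft_force": force on the tool from outside, world axes, zero at the start; "ft_torque": the same for the moment, N m; "opening": finger opening in m.
Only numpy, scipy, OpenCV 4.12 (cv2) and the standard library are available. Lean on these libraries where they do the work, as an engineer would, in place of code of your own. Each camera call takes 0.05 s, during which the arm holds its last target.

## Task

Take the red-handled stamp from its wooden stand and press its flat steel face squarely down on the cork coaster in the grey press until the sprung plate under it bottoms out level; hold it there with about 18 N for a good second (never more than 24 N, or the cork is spoiled). Then lift off, let the plate spring back up, set the stamp gently back upright in its stand and let go, leaving the other things on the table alone.

Things in the scene. Friction and masses are not known exactly. Their poses are not given: they have to be found in the camera images.
- stamp_mid (a point): The stamp (190 to 310 g): steel disc 60 mm across, 14 mm thick, flat below; neck 22 mm across; upright red square handle 26 x 26 mm, from 24 to 84 mm above the face. This point is half-way up its axis, 42 mm above the face and below the top. z points up; x and y are square to the handle's flats. Starts upright in the stand. Grip across two flats about 62 mm above the face with 40 N or more
- stamp_face (a point): Centre of the stamp's flat lower face, z up along the handle: this face goes flat on the cork when pressing and on the stand's seat when put away
- stand_seat (a point): Fixed wooden stand, 100 x 100 mm, 10 mm high, with a raised ring (inner diameter 70 mm, 8 mm high) round the seat. This point is the centre of the seat's floor, on which the stamp's lower face rests, 10 mm above the table, z up
- press_rim (a point): Fixed grey press: base 150 x 150 x 18 mm, round guide wall of inner diameter 97 mm, outer 109 mm, its rim 46 mm above the table. This point is the centre of the wall's mouth at rim height, z up. Under the plate lie six rubber stops, 5 to 15 mm below the plate's rest height: set differently each time, hidden and not measured, they must be felt
- plate_top (a point): Centre of the cork's upper face, z up: cork coaster 80 mm across, 4 mm thick, fastened on a loose aluminium disc 92 mm across, 6 mm thick, on three sprung pins; at rest flush with the rim. It needs 1 N to start and 0.45 N more per mm, rocks if pressed off-centre, meets the stops at 3 to 8 N, then takes about 10 N per mm. A good imprint takes 14 to 24 N, level, for 1 s
- glue: Bystander, loose: white glue bottle with orange cap, 52 mm across, 130 mm high; origin at the centre of its underside
- paint_jar: Bystander, loose: glass jar with blue cap, 60 mm across, 70 mm high; origin at the centre of its underside
- marker: Bystander, loose: marker pen with black cap lying on the table, 130 mm long, 14 mm thick; origin under its middle, x along the pen
Not all that is in view belongs to the job. There is more than one size of the part that bears plate_top; the job needs the smallest.

How it is judged (in metres and radians):
On the way, in this order (a step that is already met when the one before it is completed fails the run):
1. the stamp is lifted clear of its stand (z of stamp_mid in the frame of stand_seat above 0.065 m and contact force between stamp and stand below 0.1 N), for 0.2 s.
2. the stamp, upright and within 15 mm of the plate's centre, presses the plate with more than 13 N, at least 4 mm down and level within 2.3 degrees, for 1 s (contact force between stamp and plate above 13 N and z of plate_top in the frame of press_rim below -0.004 m and angle between plate_top's own z axis and vertical below 0.04 rad and angle between stamp_mid's own z axis and vertical below 0.07 rad and horizontal distance between stamp_mid and plate_top below 0.015 m), for 1 s.
At the end, for the whole second after the job is handed in: The stamp stands upright (within 3 degrees) and still on the seat of its stand, within 10 mm of the seat's centre, and the plate with its coaster is back up level with the rim (within 2 mm) in the press (horizontal distance between stamp_mid and stand_seat below 0.01 m and z of stamp_mid in the frame of stand_seat between 0.039 and 0.045 m and angle between each of stamp_mid, plate_top's own z axis and vertical below 0.05 rad and linear speed of stamp below 0.02 m/s and z of plate_top in the frame of press_rim above -0.002 m and horizontal distance between plate_top and press_rim below 0.006 m); the robot touches nothing.
It fails at once if the stamp presses the plate with more than 25 N (contact force between stamp and plate above 25 N).
It fails at once if the fingers press on the plate (contact force between the fingers and plate above 2 N).
It fails at once if the stamp is slammed or dropped into its stand (over 45 N) (contact force between stamp and stand above 45 N).
It fails at once if a bystander is moved by more than 20 mm (distance of any of glue, paint_jar, marker from where it was at the start of the episode above 0.02 m).
It also fails if it takes over 67 s, if anything falls off the work surface, if the arm or the gripper's body presses on something with over 40 N, if the wrist force passes 120 N, or if a joint passes its speed limit or range.

## Working session

There is one attempt and no reset: what is moved stays moved. The work goes in short steps, Python scripts to look and compute and a shell command to move; the robot and the scene stay as the last step left them, time stands still between calls to the robot, and variables do not carry over. Pictures are saved under pics/ and viewed, and the job is handed in when it is done.

```bash
mkdir -p pics; ls; python3 - <<'E'
from plant import robot
import cv2
s=robot.read_state();print({k:(v if not hasattr(v,'tolist') else v.tolist()) for k,v in s.items()})
for c in ("side","top"):
    d=robot.read_camera(c);cv2.imwrite(f"pics/{c}0.png",d["frame"]);print(c,d["K"],d["k1"],d["R"],d["t"])
    for n in ("stamp_mid","stamp_face","stand_seat","press_rim","plate_top","glue","paint_jar","marker"):
        print(n,[(round(b["score"],2),[int(x) for x in b["extent"]]) for b in robot.boxes_of(c,n)])
E
```

```text
pics
{'time_s': 0.0, 'q': [-72.32000425203961, 30.78039852207068, -0.2540662700513475, 88.17216226039038, 0.1500745304675564, 61.15239056433436, -4.0801081789534255], 'joint_vel': [-0.07309292571255992, -0.06781494689007973, -0.05204726313923689, 0.058121990948362914, -0.013442815799119047, 0.062145506199688935, -0.0774600783982065], 'effort': [-0.0008465585779049434, -58.34206938743591, 1.048288308084011, -25.90981364250183, 0.012321025715209544, 0.009628333209548146, 2.5685874760483784e-06], 'tool_pos': [0.23774041239269045, 0.6043079590098984, 0.25537033114396046], 'tool_rot': [-179.89573563760388, 0.008741562692648867, 158.53082868638413], 'ft_force': [0.5853828221059206, -0.8263453040657187, -0.3565671584895278], 'ft_torque': [-0.02209745906768376, 0.06266246353253978, -0.04741881172901232], 'opening': 0.08548319394981096}
side [[529.03994194   0.         314.38984389]
 [  0.         529.03994194 235.49432732]
 [  0.           0.           1.        ]] 0.03637404759223599 [[-0.99662259 -0.08191891  0.00571824]
 [-0.05469633  0.6102675  -0.79030493]
 [ 0.06125127 -0.78794852 -0.6
[... 425 characters left out ...]
5, 52])]
top [[604.26792269   0.         312.69353065]
 [  0.         604.26792269 244.82669634]
 [  0.           0.           1.        ]] 0.06475464524353867 [[ 0.00140232 -0.99984141 -0.01775358]
 [-0.98281788  0.00189882 -0.18456818]
 [ 0.18457262  0.01770736 -0.98265935]] [0.12681517 0.55522171 1.17881751]
stamp_mid [(0.6, [294, 218, 28, 25])]
stamp_face [(0.94, [294, 215, 28, 31])]
stand_seat [(0.95, [283, 202, 54, 60])]
press_rim [(0.93, [430, 223, 88, 77])]
plate_top [(0.89, [455, 239, 45, 43]), (0.88, [394, 147, 62, 54]), (0.67, [412, 322, 62, 62]), (0.35, [292, 217, 32, 27])]
glue [(0.9, [337, 129, 26, 34])]
paint_jar [(0.85, [133, 215, 40, 35])]
marker [(0.77, [369, 311, 21, 60])]
```

View pics/side0.png

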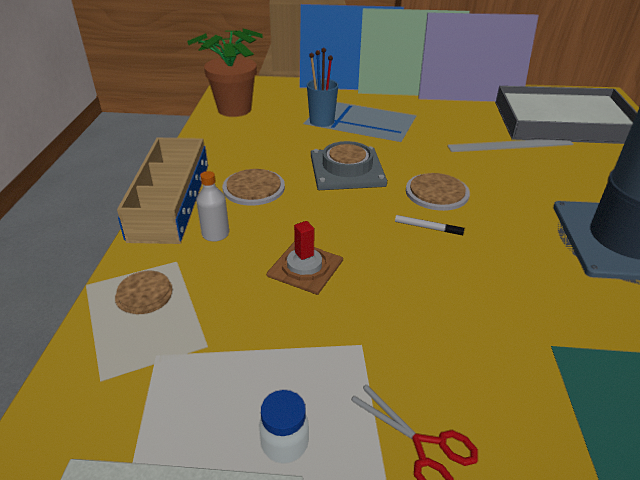

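View pics/top0.png

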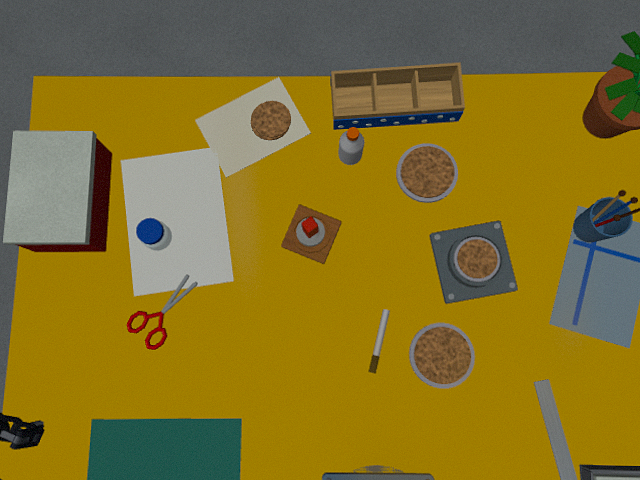

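The side picture shows the stamp at about (304,240) on its stand, the press at (348,160), the glue at (213,207), the jar at (284,425) and the marker at (430,225). In the top picture the stamp is at about (310,228) and the press at (474,260). The smallest cork is the one in the press. I'll zoom in next.

```bash
cat > h.py <<'E'
import numpy as np,cv2
from plant import robot
def dist(d): return np.array([d["k1"],0,0,0,0.])
def proj(d,X):
    X=np.atleast_2d(np.asarray(X,float)); r,_=cv2.Rodrigues(np.array(d["R"]))
    return cv2.projectPoints(X,r,np.array(d["t"]),np.array(d["K"]),dist(d))[0][:,0]
def ray(d,uv):
    n=cv2.undistortPoints(np.array([[uv]],float),np.array(d["K"]),dist(d))[0,0]
    R=np.array(d["R"]);t=np.array(d["t"]);return -R.T@t, R.T@np.array([n[0],n[1],1.])
def atz(d,uv,z):
    c,v=ray(d,uv);return (c+v*(z-c[2])/v[2])[:2]
E
python3 - <<'E'
from h import *
S=robot.read_camera("side");T=robot.read_camera("top")
a=cv2.resize(S["frame"][210:300,260:350],(540,540),interpolation=cv2.INTER_CUBIC)
b=cv2.resize(T["frame"][195:270,275:350],(540,540),interpolation=cv2.INTER_CUBIC)
cv2.imwrite("pics/zs.png",a);cv2.imwrite("pics/zt.png",b)
for d,n in((S,"side"),(T,"top")):
    f=d["frame"].astype(int); red=((f[...,2]>100)&(f[...,1]<60)&(f[...,0]<60)).astype(np.uint8)
    nn,l,st,ce=cv2.connectedComponentsWithStats(red)
    for i in range(1,nn):
        if st[i,4]>40: print(n,st[i],ce[i])
print("stand outline")
for n,d in(("top",T),("side",S)):
    m=robot.outline_of(n,"stand_seat")[0]["region"].astype(np.uint8)
    c=max(cv2.findContours(m,0,1)[0],key=cv2.contourArea)
    q=cv2.approxPolyDP(cv2.convexHull(c),4,True)[:,0]
    print(n,q.tolist(),[atz(d,p,.01).round(4).tolist() for p in q.astype(float)])
    m=robot.outline_of(n,"press_rim")[0]["region"].astype(np.uint8)
    c=max(cv2.findContours(m,0,1)[0],key=cv2.contourArea)
    q=cv2.approxPolyDP(cv2.convexHull(c),4,True)[:,0]
    print(n,q.tolist(),[atz(d,p,.018).round(4).tolist() for p in q.astype(float)])
    for o in robot.outline_of(n,"plate_top"):
        m=o["region"].astype(np.uint8);c=max(cv2.findContours(m,0,1)[0],key=cv2.contourArea)
        P=np.array([atz(d,p,.046) for p in c[:,0].astype(float)],np.float32)
        print(" plate",o["score"],cv2.fitEllipse(P))
    for th,z in(("glue",0),("paint_jar",0),("marker",.007)):
        x,y,w,h=robot.boxes_of(n,th)[0]["extent"]; print(th,atz(d,(x+w/2,y+h/2),z))
E
```

```text
side [326  61   5  29  54] [328.22222222  74.7037037 ]
side [294 221  20  39 493] [306.        238.8336714]
side [ 413  430   65   50 1284] [442.63785047 452.61993769]
top [598  67  42  60 634] [615.0126183   94.54258675]
top [302 216  16  17 156] [309.13461538 224.03205128]
top [127 311  39  39 473] [148.25369979 327.58773784]
stand outline
top [[299, 204], [340, 222], [323, 262], [281, 246]] [[0.6522, 0.1568], [0.6125, 0.0695], [0.5266, 0.1058], [0.5609, 0.1944]]
top [[498, 221], [516, 290], [445, 302], [429, 234]] [[0.6117, -0.2596], [0.4672, -0.2877], [0.4423, -0.1435], [0.5844, -0.116]]
 plate 0.97 ((0.33605870604515076, -0.1264309585094452), (0.12099160254001617, 0.12374794483184814), 57.9345703125)
 plate 0.85 ((0.5275874137878418, -0.20429255068302155), (0.0905952900648117, 0.09205757081508636), 25.987384796142578)
 plate 0.66 ((0.70942223072052, -0.10955420136451721), (0.12556950747966766, 0.12673068046569824), 171.7117919921875)
glue [0.78327119 0.04512407]
paint_jar [0.5872725  0.46270491]
marker [ 0.36174407 -0.00787057]
side [[342, 257], [317, 293], [267, 275], [292, 246]] [[0.5233, 0.1075], [0.56, 0.2015], [0.6471, 0.1656], [0.6142, 0.0848]]
side [[341, 258], [317, 294], [267, 276], [293, 243]] [[0.5249, 0.1199], [0.5592, 0.212], [0.645, 0.1768], [0.6121, 0.086]]
 plate 0.87 ((0.7054848670959473, -0.05211855098605156), (0.12157631665468216, 0.13112562894821167), 14.127474784851074)
 plate 0.81 ((0.3474351763725281, -0.06645303964614868), (0.11841626465320587, 0.12571141123771667), 172.09030151367188)
 plate 0.59 ((0.5258263349533081, -0.19763658940792084), (0.08225984871387482, 0.08534281700849533), 98.81433868408203)
glue [ 0.7912573  -0.04063051]
paint_jar [0.58164057 0.43760562]
marker [ 0.36139478 -0.00274251]
```

```bash
python3 - <<'E'
import cv2,numpy as np
cv2.imwrite("pics/zz.png",np.hstack([cv2.resize(cv2.imread("pics/zs.png"),(400,400)),cv2.resize(cv2.imread("pics/zt.png"),(400,400))]))
E
```

```text
(no output)
```

View pics/zz.png

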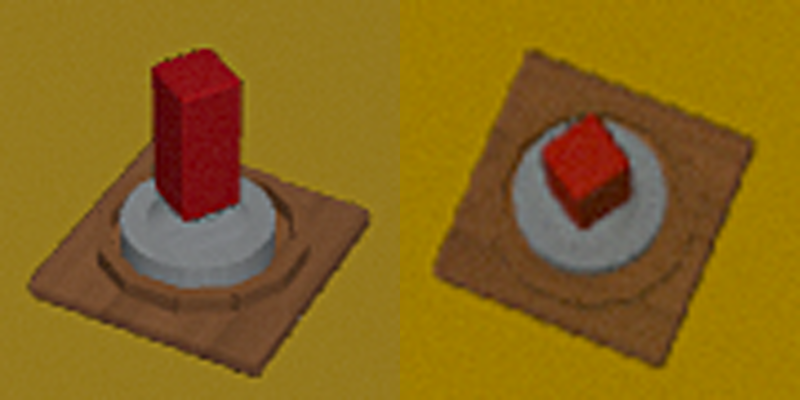

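The left crop (side) shows the handle at an angle, resting in the stand off-centre within the ring. The right crop (top) shows the handle turned relative to the stand. I'll fit the models to masks in both views.

```bash
cat > fit.py <<'E'
from h import *
from scipy.optimize import minimize
def box(x,y,yaw,hs,z0,z1):
    c,s=np.cos(yaw),np.sin(yaw)
    return np.array([[x+c*a*hs-s*b*hs,y+s*a*hs+c*b*hs,z] for z in(z0,z1) for a in(-1,1) for b in(-1,1)])
def cyl(x,y,r,z0,z1):
    t=np.linspace(0,2*np.pi,48,endpoint=False)
    return np.array([[x+r*np.cos(a),y+r*np.sin(a),z] for z in(z0,z1) for a in t])
def mask(d,pts3s,roi,k=8):
    x,y,w,h=roi;M=np.zeros((h*k,w*k),np.uint8)
    for P in pts3s:
        p=(proj(d,P)-[x-.5,y-.5])*k
        cv2.fillConvexPoly(M,cv2.convexHull(np.round(p).astype(np.int32)),1)
    return cv2.resize(M.astype(np.float32),(w,h),interpolation=cv2.INTER_AREA)
def fit(views,model,x0,off=False):
    # views: list of (cam dict, soft mask, roi); returns best params
    def cost(p): return sum(((mask(d,model(p),r)-m)**2).sum() for d,m,r in views)
    best=None
    for dy in (0,.3,-.3,.6,-.6):
        q=np.array(x0,float); 
        if len(q)>2:q[2]+=dy
        sim=np.vstack([q]+[q+np.eye(len(q))[i]*(0.008 if i<2 else .2) for i in range(len(q))])
        r=minimize(cost,q,method="Nelder-Mead",options=dict(initial_simplex=sim,xatol=1e-5,fatol=1e-3,maxiter=400))
        if best is None or r.fun<best.fun: best=r
        if len(q)<3:break
    return best.x,best.fun
def redmask(d,roi):
    x,y,w,h=roi;f=d["frame"][y:y+h,x:x+w].astype(float)
    # red: G/R small. table G/R ~ .75, grey 1, wood .6
    ratio=f[...,1]/np.maximum(f[...,2],1)
    return ((ratio<.32)&(f[...,2]>40)).astype(np.float32)
E
python3 - <<'E'
from fit import *
S=robot.read_camera("side");T=robot.read_camera("top")
rs=(275,205,60,75);rt=(285,200,50,50)
ms,mt=redmask(S,rs),redmask(T,rt);print(ms.sum(),mt.sum())
mod=lambda p:[box(p[0],p[1],p[2],.013,.034,.094)]
for nm,v in(("both",[(S,ms,rs),(T,mt,rt)]),("side",[(S,ms,rs)]),("top",[(T,mt,rt)])):
    print("handle",nm,fit(v,mod,[.589,.133,.3]))
def om(n,th,i=0):return robot.outline_of(n,th)[i]["region"].astype(np.float32)
rs=(255,210,100,100);rt=(270,190,80,85)
def sub(m,r):return m[r[1]:r[1]+r[3],r[0]:r[0]+r[2]]
# stand silhouette incl. stamp: union
def uni(n,ths):
    m=0
    for t in ths:m=np.maximum(m,om(n,t))
    return m
ms=sub(uni("side",["stand_seat","stamp_mid"]),rs);mt=sub(uni("top",["stand_seat","stamp_mid"]),rt)
mod=lambda p:[box(p[0],p[1],p[2],.05,0,.01),box(.589,.133,.5,.013,.034,.094) if 0 else cyl(p[0],p[1],.039,.01,.018)]
# top only plain (stamp lies inside), side with stamp hull removed
for nm,v in(("top",[(T,mt,rt)]),):print("stand",nm,fit(v,mod,[.589,.133,.4]))
rp=(425,210,100,100);m=sub(uni("top",["press_rim","plate_top"]) if 0 else om("top","press_rim"),rp)
# fill holes
c=cv2.findContours(m.astype(np.uint8),0,1)[0];mm=np.zeros(m.shape,np.uint8);cv2.drawContours(mm,c,-1,1,-1)
mod=lambda p:[box(p[0],p[1],p[2],.075,0,.018),cyl(p[0],p[1],.0545,.018,.046)]
print("press top",fit([(T,mm.astype(np.float32),rp)],mod,[.527,-.203,.2]))
rq=(295,125,105,75)
b=[o for o in robot.outline_of("side","press_rim")];print([(o["score"],o["extent"]) for o in b])
for o in b:
  if o["extent"][1]<180:
    m=sub(o["region"].astype(np.uint8),rq).copy();c=cv2.findContours(m,0,1)[0];mm2=np.zeros(m.shape,np.uint8);cv2.drawContours(mm2,c,-1,1,-1)
    print("press side",fit([(S,mm2.astype(np.float32),rq)],mod,[.527,-.203,.2]))
    print("press both",fit([(S,mm2.astype(np.float32),rq),(T,mm.astype(np.float32),rp)],mod,[.527,-.203,.2]));break
E
```

```text
641.0 182.0
handle both (array([0.58816291, 0.13276206, 0.37300588]), np.float64(138.3603515625))
handle side (array([0.58793649, 0.13362285, 0.36294292]), np.float64(51.624755859375))
handle top (array([0.59057842, 0.13277657, 0.33663925]), np.float64(72.65380859375))
stand top (array([0.58993287, 0.1318475 , 1.17667851]), np.float64(121.944580078125))
press top (array([ 0.52739175, -0.20449457,  0.19514388]), np.float64(88.308837890625))
[(0.83, [309.6, 140.1, 73.8, 53.1])]
press side (array([ 0.52608014, -0.20474465,  0.1688609 ]), np.float64(95.073974609375))
press both (array([ 0.52714931, -0.20464586,  0.1916003 ]), np.float64(203.33447265625))
```

```bash
cat > ov.py <<'E'
from fit import *
S=robot.read_camera("side");T=robot.read_camera("top")
out=[]
for d,roi in((S,(280,210,50,60)),(T,(290,205,45,45))):
    x,y,w,h=roi;k=8
    im=cv2.resize(d["frame"][y:y+h,x:x+w],(w*k,h*k),interpolation=cv2.INTER_NEAREST)
    m=redmask(d,roi);mi=cv2.resize(m,(w*k,h*k),interpolation=cv2.INTER_NEAREST)
    c=cv2.findContours(mi.astype(np.uint8),0,1)[0];cv2.drawContours(im,c,-1,(255,255,0),1)
    for yaw,col in((.36,(0,255,0)),(.75,(255,0,255))):
        p=((proj(d,box(.5885,.1329,yaw,.013,.034,.094))-[x-.5,y-.5])*k).astype(int)
        for A in(p[:4],p[4:]):cv2.polylines(im,[A[[0,1,3,2]].reshape(-1,1,2)],True,col,1)
    out.append(cv2.resize(im,(400,480 if h==60 else 400)))
H=np.zeros((480,800,3),np.uint8);H[:480,:400]=out[0];H[:400,400:]=out[1];cv2.imwrite("pics/ov.png",H)
E
python3 ov.py
```

```text
(no output)
```

View pics/ov.png

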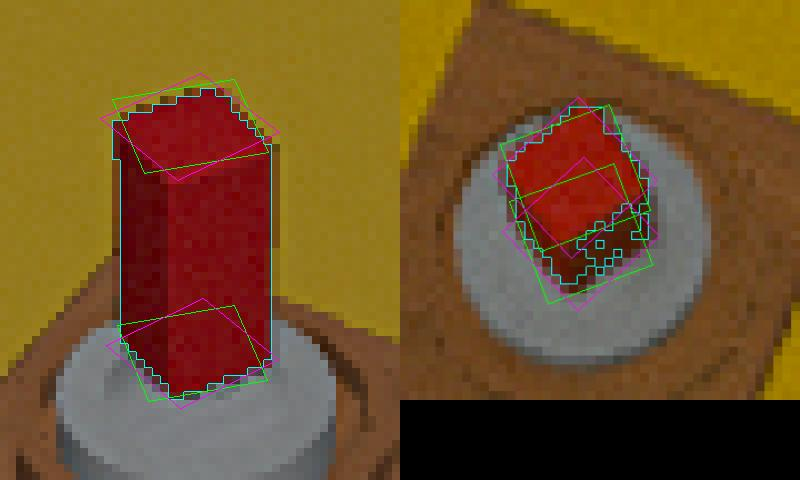

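```bash
sed -i 's/ratio<.32)&(f\[...,2\]>40/ratio<.48)\&(f[...,2]>25/' fit.py
python3 - <<'E'
from fit import *
S=robot.read_camera("side");T=robot.read_camera("top")
rs=(275,205,60,75);rt=(285,205,45,45)
ms,mt=redmask(S,rs),redmask(T,rt);print(ms.sum(),mt.sum())
mod=lambda p:[box(p[0],p[1],p[2],.013,.034,.094)]
for nm,v in(("both",[(S,ms,rs),(T,mt,rt)]),("side",[(S,ms,rs)]),("top",[(T,mt,rt)])):
    print("handle",nm,fit(v,mod,[.589,.133,.6]))
for d,u in((S,(301,232.3)),(T,(1,1))):pass
# steel disc from top: grey mask -> top face z=.024 circle
x,y,w,h=(285,205,60,60);f=T["frame"][y:y+h,x:x+w].astype(float)
g=((f[...,0]/np.maximum(f[...,2],1)>.7)|((f[...,1]/np.maximum(f[...,2],1)<.48))).astype(np.uint8)
nn,l,st,ce=cv2.connectedComponentsWithStats(g);i=1+np.argmax(st[1:,4]);print(st[i])
print("disc top",fit([(T,(l==i).astype(np.float32),(x,y,w,h))],lambda p:[cyl(p[0],p[1],.03,.01,.024),box(p[0],p[1],.6,.013,.034,.094)],[.589,.133]))
x,y,w,h=rs=(270,205,75,95);f=S["frame"][y:y+h,x:x+w].astype(float)
g=((f[...,0]/np.maximum(f[...,2],1)>.75)|((f[...,1]/np.maximum(f[...,2],1)<.48))).astype(np.uint8)
nn,l,st,ce=cv2.connectedComponentsWithStats(g);i=1+np.argmax(st[1:,4]);print(st[i])
print("disc side",fit([(S,(l==i).astype(np.float32),rs)],lambda p:[cyl(p[0],p[1],.03,.01,.024),cyl(p[0],p[1],.011,.02,.034),box(p[0],p[1],.6,.013,.034,.094)],[.589,.133]))
# stand in side
y0=(255,210,100,100);x,y,w,h=y0
m=np.maximum(robot.outline_of("side","stand_seat")[0]["region"],robot.outline_of("side","stamp_mid")[0]["region"])[y:y+h,x:x+w].astype(np.float32)
print("stand side",fit([(S,m,y0)],lambda p:[box(p[0],p[1],p[2],.05,0,.01),cyl(p[0],p[1],.039,.01,.018),box(.5885,.1329,.6,.013,.034,.094)],[.589,.133,.4]))
E
sed -i 's/.36,(0/.6,(0/;s/,(.75,(255,0,255))//' ov.py; sed -i 's/in((.6,(0,255,0))):/in((.6,(0,255,0)),):/' ov.py; python3 ov.py
```

```text
649.0 230.0
handle both (array([0.58813141, 0.13275927, 0.37458272]), np.float64(91.9541015625))
handle side (array([0.58772931, 0.13377499, 0.37988936]), np.float64(47.02294921875))
handle top (array([0.59064412, 0.1331577 , 0.47569498]), np.float64(29.857666015625))
[ 11  11  29  30 634]
disc top (array([0.59069837, 0.13306551]), np.float64(35.0244140625))
[  17   16   35   54 1266]
disc side (array([0.58778636, 0.13211945]), np.float64(118.525390625))
stand side (array([ 0.58663131,  0.13100713, -0.395002  ]), np.float64(154.931396484375))
```

View pics/ov.png

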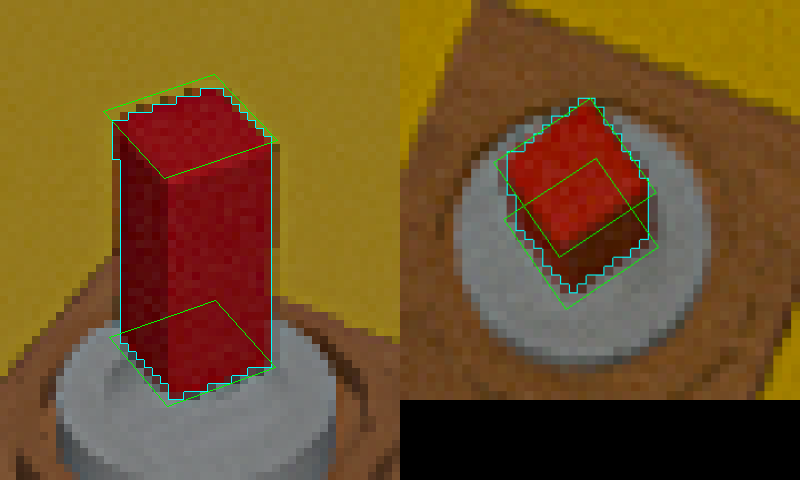

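```bash
python3 - <<'E'
from fit import *
S=robot.read_camera("side");T=robot.read_camera("top")
rs=(275,205,60,75);rt=(285,205,45,45)
ms,mt=redmask(S,rs),redmask(T,rt)
for hs in(.012,.0125,.013):
  mod=lambda p:[box(p[0],p[1],p[2],hs,.034,.094)]
  for nm,v in(("side",[(S,ms,rs)]),("top",[(T,mt,rt)])):
    for y in(.45,.6,.75): print(hs,nm,fit(v,mod,[.589,.133,y]))
s=robot.read_state();print(s["tool_pos"],s["tool_rot"])
E
```

```text
0.012 side (array([0.58779792, 0.13334895, 0.54645388]), np.float64(22.390869140625))
0.012 side (array([0.5878204 , 0.13317871, 0.5221372 ]), np.float64(21.45703125))
0.012 side (array([0.58779792, 0.13334895, 0.54645388]), np.float64(22.390869140625))
0.012 top (array([ 0.59083369,  0.13285115, -0.97033115]), np.float64(7.221435546875))
0.012 top (array([0.59070096, 0.13287064, 0.60521635]), np.float64(7.021484375))
0.012 top (array([0.59059629, 0.13285343, 0.59863212]), np.float64(7.227783203125))
0.0125 side (array([0.58780158, 0.13308719, 0.46139956]), np.float64(34.7021484375))
0.0125 side (array([0.58783466, 0.13335021, 0.45116497]), np.float64(34.971923828125))
0.0125 side (array([0.58780158, 0.13308719, 0.46139956]), np.float64(34.7021484375))
0.0125 top (array([0.59087687, 0.13285139, 0.55513014]), np.float64(16.1201171875))
0.0125 top (array([0.59078815, 0.13307418, 0.5435091 ]), np.float64(15.798095703125))
0.0125 top (array([0.59087687, 0.13285139, 0.55513014]), np.float64(16.1201171875))
0.013 side (array([0.58776885, 0.13359725, 0.3605492 ]), np.float64(46.25732421875))
0.013 side (array([0.58772931, 0.13377499, 0.37988936]), np.float64(47.02294921875))
0.013 side (array([0.58776885, 0.13359725, 0.3605492 ]), np.float64(46.25732421875))
0.013 top (array([0.59087412, 0.13332095, 0.50563556]), np.float64(29.282470703125))
0.013 top (array([0.59062796, 0.13322532, 0.47445439]), np.float64(29.295166015625))
0.013 top (array([0.59087412, 0.13332095, 0.50563556]), np.float64(29.282470703125))
[0.23796694 0.60489427 0.25630759] [1.79997119e+02 3.28656578e-03 1.58528239e+02]
```

```bash
python3 -m inch '[{"dx":35,"dy":-47,"wz":-0.1},{"dx":70,"dy":-94,"wz":-0.25},{"dx":105,"dy":-141,"wz":-0.4},{"dx":140,"dy":-188,"wz":-0.5},{"dx":176,"dy":-236,"wz":-0.595},{"dx":211,"dy":-283,"wz":-0.595},{"dx":246,"dy":-330,"wz":-0.595},{"dx":281,"dy":-377,"wz":-0.595},{"dx":316,"dy":-425,"wz":-0.595},{"dx":351,"dy":-472,"wz":-0.595}]' 50
python3 -m inch '[{"dz":-40},{"dz":-80},{"dz":-80},{"dz":-80}]'
python3 - <<'E'
from h import *
s=robot.read_state();print(s["q"],s["tool_pos"],s["tool_rot"],s["ft_force"])
f=robot.read_camera("side")["frame"];g=robot.read_camera("top")["frame"]
cv2.imwrite("pics/a1.png",np.hstack([cv2.resize(f[150:310,220:400],(400,356)),cv2.resize(g[150:310,220:400],(400,356))]))
E
```

```text
[-72.31894142  30.73363735  -0.25190833  88.11228904   0.15094947
  61.15175658  -4.08005689] [0.23796694 0.60489427 0.25630759] [1.79997119e+02 3.28656578e-03 1.58528239e+02] [-0.08131438 -0.07669589 -0.20266899]validation failed for argument at $[0]...
validation failed for argument at $[0]...
```

View pics/a1.png

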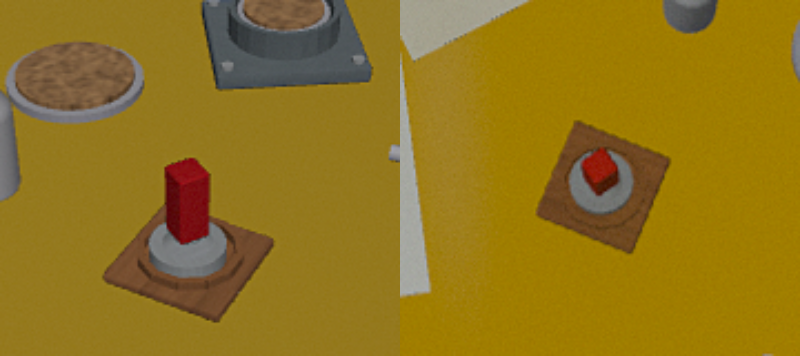

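The calls were refused because every key has to be given. The arm hasn't moved, and the stamp stands as before.

```bash
python3 -m inch '[{"dx":35,"dy":-47,"dz":0,"wx":0,"wy":0,"wz":-0.1,"fingers":85},{"dx":70,"dy":-94,"dz":0,"wx":0,"wy":0,"wz":-0.25,"fingers":85},{"dx":105,"dy":-141,"dz":0,"wx":0,"wy":0,"wz":-0.4,"fingers":85},{"dx":140,"dy":-188,"dz":0,"wx":0,"wy":0,"wz":-0.5,"fingers":85},{"dx":176,"dy":-236,"dz":0,"wx":0,"wy":0,"wz":-0.595,"fingers":85},{"dx":211,"dy":-283,"dz":0,"wx":0,"wy":0,"wz":-0.595,"fingers":85},{"dx":246,"dy":-330,"dz":0,"wx":0,"wy":0,"wz":-0.595,"fingers":85},{"dx":281,"dy":-377,"dz":0,"wx":0,"wy":0,"wz":-0.595,"fingers":85},{"dx":316,"dy":-425,"dz":0,"wx":0,"wy":0,"wz":-0.595,"fingers":85},{"dx":351,"dy":-472,"dz":0,"wx":0,"wy":0,"wz":-0.595,"fingers":85}]' 50
```

```text
time_s: 3.85
tool_pos: [0.59, 0.1314, 0.2565]
tool_rot: [180.0, 0.0, 124.5]
ft_force: [0.9, -0.9, -0.2]
opening: 0.0847
```

```bash
python3 -m inch '[{"dx":0,"dy":0,"dz":-40,"wx":0,"wy":0,"wz":0,"fingers":85},{"dx":0,"dy":0,"dz":-80,"wx":0,"wy":0,"wz":0,"fingers":85},{"dx":0,"dy":0,"dz":-105,"wx":0,"wy":0,"wz":0,"fingers":85},{"dx":0,"dy":0,"dz":-105,"wx":0,"wy":0,"wz":0,"fingers":85},{"dx":0,"dy":0,"dz":-105,"wx":0,"wy":0,"wz":0,"fingers":85}]' 50
python3 - <<'E'
from h import *
s=robot.read_state();print(s["q"],s["tool_pos"],s["tool_rot"],s["ft_force"])
f=robot.read_camera("side")["frame"];g=robot.read_camera("top")["frame"]
cv2.imwrite("pics/a2.png",np.hstack([cv2.resize(f[150:310,220:400],(400,356)),cv2.resize(g[150:310,220:400],(400,356))]))
E
```

```text
time_s: 4.47
tool_pos: [0.5898, 0.133, 0.1525]
tool_rot: [179.9, 0.0, 124.4]
ft_force: [0.7, 0.5, 0.3]
opening: 0.0846
[-27.15935228  34.06696041  14.04466767 100.57082309 -10.78289735
  46.56960719  26.42692053] [0.58979116 0.13300378 0.15250566] [1.79903336e+02 3.77452527e-02 1.24433740e+02] [0.68702179 0.49096536 0.32624543]
```

View pics/a2.png

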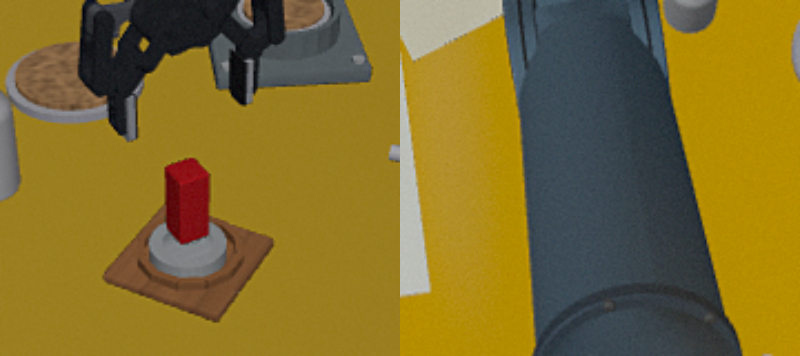

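The left crop (side) shows the jaws straddling the handle, parallel to its flats. I'll go down and close.

```bash
python3 -m inch '[{"dx":0,"dy":0,"dz":-25,"wx":0,"wy":0,"wz":0,"fingers":85},{"dx":0,"dy":0,"dz":-50,"wx":0,"wy":0,"wz":0,"fingers":85},{"dx":0,"dy":0,"dz":-73,"wx":0,"wy":0,"wz":0,"fingers":85},{"dx":0,"dy":0,"dz":-73,"wx":0,"wy":0,"wz":0,"fingers":85}]' 50
python3 -m inch '[{"dx":0,"dy":0,"dz":0,"wx":0,"wy":0,"wz":0,"fingers":40},{"dx":0,"dy":0,"dz":0,"wx":0,"wy":0,"wz":0,"fingers":40},{"dx":0,"dy":0,"dz":0,"wx":0,"wy":0,"wz":0,"fingers":40}]' 50
python3 - <<'E'
from h import *
f=robot.read_camera("side")["frame"];g=robot.read_camera("top")["frame"]
cv2.imwrite("pics/a3.png",np.hstack([cv2.resize(f[150:310,220:400],(400,356)),cv2.resize(g[150:310,220:400],(400,356))]))
E
```

```text
time_s: 5.08
tool_pos: [0.5883, 0.1328, 0.0778]
tool_rot: [-179.9, -0.0, 124.4]
ft_force: [0.9, 0.4, 1.6]
opening: 0.0847
time_s: 5.45
tool_pos: [0.5894, 0.133, 0.0791]
tool_rot: [179.9, 0.0, 124.4]
ft_force: [0.2, -0.1, -0.2]
opening: 0.04
```

View pics/a3.png

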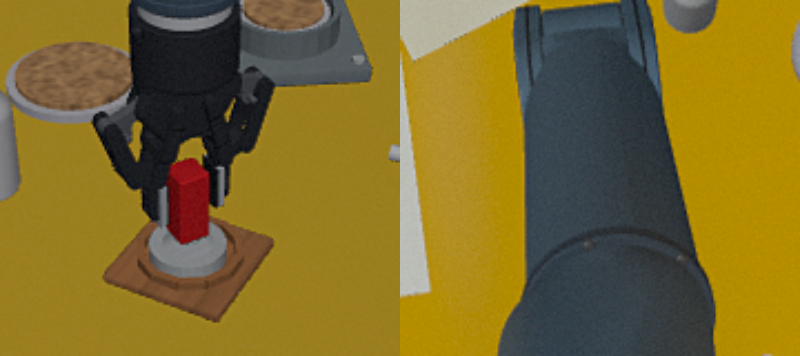

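The jaws are at 40 mm, centred round the handle. Closing now.

```bash
python3 -m inch '[{"dx":0,"dy":0,"dz":0,"wx":0,"wy":0,"wz":0,"fingers":32},{"dx":0,"dy":0,"dz":0,"wx":0,"wy":0,"wz":0,"fingers":28},{"dx":0,"dy":0,"dz":0,"wx":0,"wy":0,"wz":0,"fingers":18},{"dx":0,"dy":0,"dz":0,"wx":0,"wy":0,"wz":0,"fingers":18},{"dx":0,"dy":0,"dz":0,"wx":0,"wy":0,"wz":0,"fingers":18},{"dx":0,"dy":0,"dz":0,"wx":0,"wy":0,"wz":0,"fingers":18}]' 60
python3 -m inch '[{"dx":0,"dy":0,"dz":6,"wx":0,"wy":0,"wz":0,"fingers":18},{"dx":0,"dy":0,"dz":15,"wx":0,"wy":0,"wz":0,"fingers":18},{"dx":0,"dy":0,"dz":35,"wx":0,"wy":0,"wz":0,"fingers":18},{"dx":0,"dy":0,"dz":65,"wx":0,"wy":0,"wz":0,"fingers":18},{"dx":0,"dy":0,"dz":65,"wx":0,"wy":0,"wz":0,"fingers":18},{"dx":0,"dy":0,"dz":65,"wx":0,"wy":0,"wz":0,"fingers":18}]'
python3 - <<'E'
from h import *
f=robot.read_camera("side")["frame"];g=robot.read_camera("top")["frame"]
for _ in range(3):
    s=robot.read_state();print(s["tool_pos"],s["tool_rot"],s["ft_force"],s["opening"]);robot.read_camera("top")
cv2.imwrite("pics/a4.png",np.hstack([cv2.resize(f[130:290,220:400],(400,356)),cv2.resize(g[150:310,220:400],(400,356))]))
E
```

```text
time_s: 6.3
tool_pos: [0.589, 0.1329, 0.0784]
tool_rot: [180.0, 0.0, 124.4]
ft_force: [0.8, -0.3, 1.4]
opening: 0.0252
time_s: 7.05
tool_pos: [0.5886, 0.1329, 0.1433]
tool_rot: [-180.0, -0.0, 124.4]
ft_force: [-0.7, 0.3, -3.2]
opening: 0.0254
[0.58818658 0.13279225 0.14246295] [-1.79908455e+02 -3.24625322e-02  1.24443640e+02] [-0.28531339 -0.65234266 -1.66564298] 0.025659711085943174
[0.58820355 0.13273012 0.14236017] [-1.79900256e+02 -3.07717900e-02  1.24443349e+02] [-0.24152646 -0.70736716 -2.60225114] 0.025162687969603664
[0.58829606 0.13275174 0.14238572] [-1.79904068e+02 -2.75480241e-02  1.24443056e+02] [-0.61461686 -0.34438927 -1.9435305 ] 0.02545387158166932
```

View pics/a4.png

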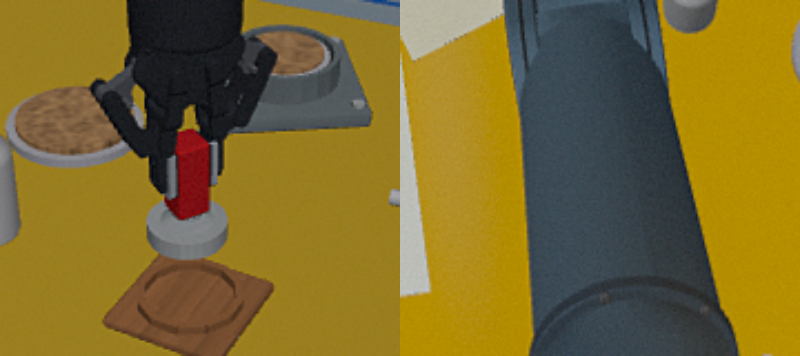

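The stamp is out of the ring and hangs upright. The opening of 25.4 mm and the load of about 2.3 N both fit. Next I'll carry it to the press.

```bash
python3 -m inch '[{"dx":-4,"dy":-20,"dz":5,"wx":0,"wy":0,"wz":0,"fingers":18},{"dx":-11,"dy":-60,"dz":10,"wx":0,"wy":0,"wz":0,"fingers":18},{"dx":-19,"dy":-105,"dz":10,"wx":0,"wy":0,"wz":0,"fingers":18},{"dx":-28,"dy":-150,"dz":10,"wx":0,"wy":0,"wz":0,"fingers":18},{"dx":-36,"dy":-195,"dz":10,"wx":0,"wy":0,"wz":0,"fingers":18},{"dx":-44,"dy":-240,"dz":10,"wx":0,"wy":0,"wz":0,"fingers":18},{"dx":-52,"dy":-285,"dz":10,"wx":0,"wy":0,"wz":0,"fingers":18},{"dx":-58,"dy":-318,"dz":10,"wx":0,"wy":0,"wz":0,"fingers":18},{"dx":-62,"dy":-337.5,"dz":10,"wx":0,"wy":0,"wz":0,"fingers":18},{"dx":-62,"dy":-337.5,"dz":10,"wx":0,"wy":0,"wz":0,"fingers":18}]'
python3 -m inch '[{"dx":0,"dy":0,"dz":-12,"wx":0,"wy":0,"wz":0,"fingers":18},{"dx":0,"dy":0,"dz":-25,"wx":0,"wy":0,"wz":0,"fingers":18},{"dx":0,"dy":0,"dz":-25,"wx":0,"wy":0,"wz":0,"fingers":18},{"dx":0,"dy":0,"dz":-25,"wx":0,"wy":0,"wz":0,"fingers":18}]'
python3 - <<'E'
from h import *
f=robot.read_camera("side")["frame"];g=robot.read_camera("top")["frame"]
F=[]
for _ in range(6):
    s=robot.read_state();F.append(np.r_[s["tool_pos"],s["tool_rot"],s["ft_force"],s["ft_torque"]]);robot.read_camera("top")
print(np.mean(F,0).round(4),np.std(F,0).round(4),s["q"],s["time_s"])
cv2.imwrite("pics/a5.png",np.hstack([cv2.resize(f[80:220,270:430],(400,350)),cv2.resize(g[170:330,400:560],(400,350))]))
E
```

```text
time_s: 8.55
tool_pos: [0.5261, -0.2064, 0.1534]
tool_rot: [-180.0, 0.0, 124.3]
ft_force: [-0.7, 0.2, -2.6]
opening: 0.0256
time_s: 9.05
tool_pos: [0.5271, -0.2042, 0.1281]
tool_rot: [-180.0, -0.0, 124.5]
ft_force: [-0.2, -0.4, -1.7]
opening: 0.0252
[ 5.272000e-01 -2.047000e-01  1.286000e-01  1.799790e+02  2.820000e-02
  1.244391e+02  3.240000e-01  1.087000e-01 -2.209800e+00  5.200000e-03
 -1.120000e-02 -6.700000e-03] [1.000e-04 0.000e+00 0.000e+00 3.200e-03 4.500e-03 7.400e-03 4.726e-01
 5.129e-01 4.883e-01 1.420e-02 1.620e-02 2.570e-02] [  5.61496516  33.03096068  14.66106283 107.17054443 -12.07350273
  41.26870016  61.54490702] 9.4
```

View pics/a5.png

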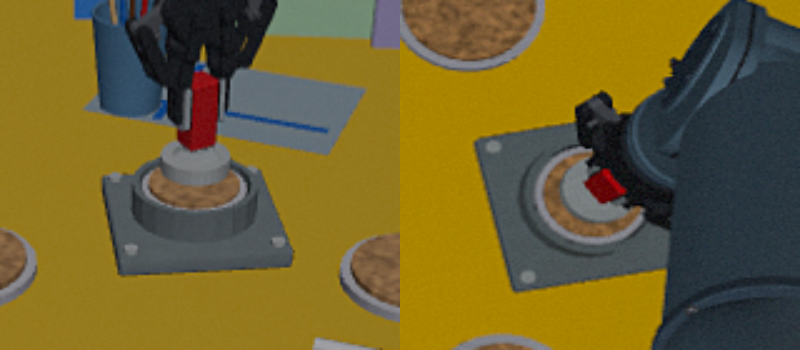

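The side crop shows the face about 14 mm above the cork and centred in the mouth. The no-load reading is Fz = -2.2 N with no torque. I'll go down gently.

```bash
cat > rd.py <<'E'
from h import *
F=[]
for _ in range(5):
    robot.read_camera("top");s=robot.read_state();F.append(np.r_[np.array(s["tool_pos"])*1e3,s["tool_rot"],s["ft_force"],np.array(s["ft_torque"])*1e3])
m=np.mean(F,0).round(2);print("t",s["time_s"],"pos",m[:3],"rot",m[3:6],"F",m[6:9],"T mNm",m[9:],"open",round(s["opening"],4))
E
python3 -m inch '[{"dx":0,"dy":0,"dz":-6,"wx":0,"wy":0,"wz":0,"fingers":18},{"dx":0,"dy":0,"dz":-12,"wx":0,"wy":0,"wz":0,"fingers":18},{"dx":0,"dy":0,"dz":-14,"wx":0,"wy":0,"wz":0,"fingers":18},{"dx":0,"dy":0,"dz":-15,"wx":0,"wy":0,"wz":0,"fingers":18},{"dx":0,"dy":0,"dz":-16,"wx":0,"wy":0,"wz":0,"fingers":18},{"dx":0,"dy":0,"dz":-16,"wx":0,"wy":0,"wz":0,"fingers":18}]'; python3 rd.py
python3 -m inch '[{"dx":0,"dy":0,"dz":-1,"wx":0,"wy":0,"wz":0,"fingers":18},{"dx":0,"dy":0,"dz":-2,"wx":0,"wy":0,"wz":0,"fingers":18},{"dx":0,"dy":0,"dz":-2,"wx":0,"wy":0,"wz":0,"fingers":18}]'; python3 rd.py
```

```text
time_s: 10.2
tool_pos: [0.5269, -0.2047, 0.1124]
tool_rot: [-180.0, -0.0, 124.4]
ft_force: [-0.2, 0.5, -1.0]
opening: 0.0256
t 10.45 pos [ 526.95 -204.66  112.39] rot [108.     0.   124.44] F [-1.17 -0.34 -0.85] T mNm [ 76.69 220.36  -8.55] open 0.0254
time_s: 10.82
tool_pos: [0.527, -0.2046, 0.1103]
tool_rot: [180.0, 0.0, 124.4]
ft_force: [-0.9, 0.6, 0.3]
opening: 0.0252
t 11.075 pos [ 527.03 -204.66  110.33] rot [1.8000e+02 1.0000e-02 1.2444e+02] F [-0.64  0.25  0.08] T mNm [ 60.67 211.42  33.88] open 0.0252
```

```bash

python3 -m inch '[{"dx":0,"dy":0,"dz":-1,"wx":0,"wy":0,"wz":0,"fingers":18},{"dx":0,"dy":0,"dz":-1.5,"wx":0,"wy":0,"wz":0,"fingers":18},{"dx":0,"dy":0,"dz":-1.5,"wx":0,"wy":0,"wz":0,"fingers":18}]'; python3 rd.py
python3 -m inch '[{"dx":0,"dy":0,"dz":-1,"wx":0,"wy":0,"wz":0,"fingers":18},{"dx":0,"dy":0,"dz":-1,"wx":0,"wy":0,"wz":0,"fingers":18}]'; python3 rd.py
python3 -m inch '[{"dx":0,"dy":0,"dz":-1,"wx":0,"wy":0,"wz":0,"fingers":18},{"dx":0,"dy":0,"dz":-1,"wx":0,"wy":0,"wz":0,"fingers":18}]'; python3 rd.py
```

```text
time_s: 11.45
tool_pos: [0.527, -0.2047, 0.1088]
tool_rot: [180.0, 0.0, 124.4]
ft_force: [-1.2, 0.0, 0.6]
opening: 0.0252
t 11.7 pos [ 527.   -204.65  108.82] rot [1.8000e+02 1.0000e-02 1.2444e+02] F [-0.73 -0.01  0.84] T mNm [ 45.3  189.73   3.03] open 0.0257
time_s: 11.95
tool_pos: [0.527, -0.2047, 0.1078]
tool_rot: [180.0, 0.0, 124.4]
ft_force: [-0.7, -1.0, 1.7]
opening: 0.0254
t 12.2 pos [ 527.   -204.65  107.82] rot [1.8000e+02 1.0000e-02 1.2444e+02] F [-0.62  0.02  1.23] T mNm [ 31.46 180.52  -5.64] open 0.0255
time_s: 12.45
tool_pos: [0.527, -0.2047, 0.1068]
tool_rot: [180.0, 0.0, 124.4]
ft_force: [0.0, 0.6, -0.2]
opening: 0.0256
t 12.7 pos [ 526.99 -204.64  106.82] rot [1.8000e+02 1.0000e-02 1.2444e+02] F [-0.79  0.33  1.59] T mNm [ 47.19 166.19   4.14] open 0.0252
```

Steady at 0.4 N/mm, so no stops yet.

```bash

for i in 1 ; do python3 -m inch '[{"dx":0,"dy":0,"dz":-1,"wx":0,"wy":0,"wz":0,"fingers":18},{"dx":0,"dy":0,"dz":-1,"wx":0,"wy":0,"wz":0,"fingers":18}]' >/dev/null; python3 rd.py; done
python3 -m inch '[{"dx":0,"dy":0,"dz":-0.7,"wx":0,"wy":0,"wz":0,"fingers":18},{"dx":0,"dy":0,"dz":-0.7,"wx":0,"wy":0,"wz":0,"fingers":18}]' >/dev/null; python3 rd.py
python3 -m inch '[{"dx":0,"dy":0,"dz":-0.7,"wx":0,"wy":0,"wz":0,"fingers":18},{"dx":0,"dy":0,"dz":-0.7,"wx":0,"wy":0,"wz":0,"fingers":18}]' >/dev/null; python3 rd.py
```

```text
t 13.2 pos [ 526.99 -204.65  105.8 ] rot [1.8000e+02 1.0000e-02 1.2444e+02] F [-0.53 -0.04  2.18] T mNm [  2.52 158.45  29.74] open 0.0253
t 13.7 pos [ 526.99 -204.64  105.12] rot [180.     0.   124.44] F [-0.49  0.04  2.43] T mNm [ 26.27 170.6   -1.92] open 0.0257
t 14.2 pos [ 526.98 -204.64  104.41] rot [180.     0.   124.44] F [-0.67  0.16  2.6 ] T mNm [  7.91 137.09 -25.49] open 0.0251
```

```bash

python3 -m inch '[{"dx":0,"dy":0,"dz":-1,"wx":0,"wy":0,"wz":0,"fingers":18},{"dx":0,"dy":0,"dz":-1,"wx":0,"wy":0,"wz":0,"fingers":18}]' >/dev/null; python3 rd.py
python3 -m inch '[{"dx":0,"dy":0,"dz":-0.7,"wx":0,"wy":0,"wz":0,"fingers":18},{"dx":0,"dy":0,"dz":-0.7,"wx":0,"wy":0,"wz":0,"fingers":18}]' >/dev/null; python3 rd.py
python3 -m inch '[{"dx":0,"dy":0,"dz":-0.7,"wx":0,"wy":0,"wz":0,"fingers":18},{"dx":0,"dy":0,"dz":-0.7,"wx":0,"wy":0,"wz":0,"fingers":18}]' >/dev/null; python3 rd.py
```

```text
t 14.7 pos [ 526.98 -204.66  103.43] rot [180.     0.   124.43] F [-0.89  0.3   3.59] T mNm [ 37.33 186.73 -20.44] open 0.0253
t 15.2 pos [ 527.01 -204.68  102.96] rot [1.7999e+02 1.0000e-02 1.2443e+02] F [-1.86  0.64  6.75] T mNm [127.43 364.21 -25.17] open 0.0254
t 15.7 pos [ 527.05 -204.72  102.55] rot [1.7999e+02 1.0000e-02 1.2443e+02] F [-2.22  0.47  9.32] T mNm [207.8  606.45  11.65] open 0.0252
```

The stops are met at about 9.7 mm of depth. Contact force is now about 11.5 N and the tool is still upright. I'll build up to 18 N.

```bash

python3 -m inch '[{"dx":0,"dy":0,"dz":-0.5,"wx":0,"wy":0,"wz":0,"fingers":18},{"dx":0,"dy":0,"dz":-0.5,"wx":0,"wy":0,"wz":0,"fingers":18}]' >/dev/null; python3 rd.py
python3 -m inch '[{"dx":0,"dy":0,"dz":-0.5,"wx":0,"wy":0,"wz":0,"fingers":18},{"dx":0,"dy":0,"dz":-0.5,"wx":0,"wy":0,"wz":0,"fingers":18}]' >/dev/null; python3 rd.py
python3 - <<'E'
from h import *
f=robot.read_camera("side")["frame"];cv2.imwrite("pics/a6.png",cv2.resize(f[80:220,270:430],(640,560),interpolation=cv2.INTER_CUBIC))
E
```

```text
t 16.2 pos [ 527.06 -204.74  102.27] rot [179.98   0.   124.43] F [-2.65  0.49 11.92] T mNm [269.18 757.81  -3.75] open 0.0252
t 16.7 pos [ 527.09 -204.76  101.99] rot [179.98   0.   124.43] F [-3.4   1.29 13.8 ] T mNm [349.84 926.76  -8.8 ] open 0.0253
```

View pics/a6.png

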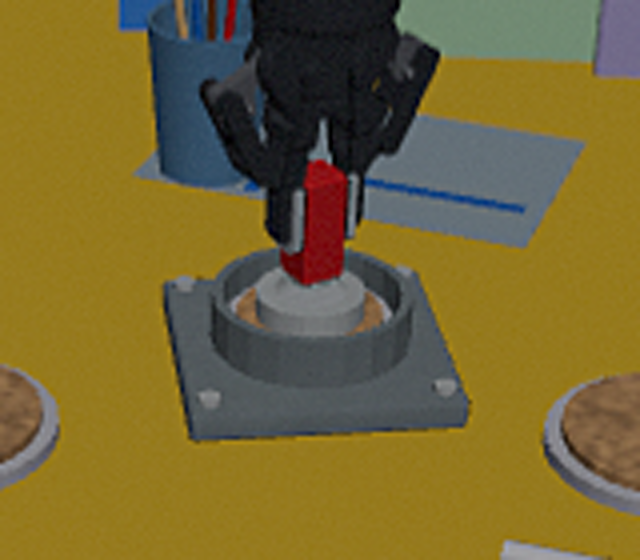

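The disc is down on the cork inside the wall, but the handle, from (322,165) to (312,280), may lean slightly. I'll measure that tilt.

```bash
cat > tilt.py <<'E'
from fit import *
from scipy.spatial.transform import Rotation as Ro
# args: tcp x,y and tcp z -> model box centred near handle; fit lateral shift + tilt
def run(tx,ty,tz,hs=.012,yaw=.602):
    S=robot.read_camera("side");T=robot.read_camera("top")
    c0=np.array([tx,ty,tz-.068+.054])
    u,v=proj(S,c0)[0].astype(int);roi=(u-30,v-35,60,70)
    m=redmask(S,roi);nn,l,st,ce=cv2.connectedComponentsWithStats(m.astype(np.uint8));i=1+np.argmax(st[1:,4]);m=(l==i).astype(np.float32)
    # axis: per-row mid of red below the pads
    def model(p):
        B=box(0,0,p[4] if len(p)>4 else yaw,hs,-.03,.03)
        return [Ro.from_rotvec([p[2],p[3],0]).apply(B)+c0+[p[0],p[1],0]]
    x,y,w,h=roi
    rows=[(r,np.flatnonzero(m[r])) for r in range(h) if m[r].sum()>6]
    print("rows",[(r+y,c[0]+x,c[-1]+x) for r,c in rows][::3])
    return S,m,roi,model
if __name__=="__main__":
    import sys
    S,m,roi,model=run(*map(float,sys.argv[1:4]))
    for lab,p in(("upright",[0,0,0,0]),):
        mm=mask(S,model(p),roi)>.5
        print(lab,[(r+roi[1],np.flatnonzero(mm[r])[0]+roi[0],np.flatnonzero(mm[r])[-1]+roi[0]) for r in range(roi[3]) if mm[r].sum()>6][::3])
E
python3 tilt.py .527 -.2047 .102
python3 - <<'E'
from h import *
f=robot.read_camera("side")["frame"];cv2.imwrite("pics/a7.png",cv2.resize(f[115:165,320:385],(780,600),interpolation=cv2.INTER_NEAREST))
E
```

```text
rows [(np.int64(121), np.int64(347), np.int64(353)), (np.int64(124), np.int64(346), np.int64(356)), (np.int64(127), np.int64(346), np.int64(356)), (np.int64(130), np.int64(346), np.int64(356)), (np.int64(133), np.int64(346), np.int64(356)), (np.int64(136), np.int64(346), np.int64(355)), (np.int64(139), np.int64(346), np.int64(355)), (np.int64(142), np.int64(340), np.int64(355)), (np.int64(145), np.int64(340), np.int64(355)), (np.int64(148), np.int64(342), np.int64(354))]
upright [(np.int64(120), np.int64(343), np.int64(352)), (np.int64(123), np.int64(341), np.int64(356)), (np.int64(126), np.int64(341), np.int64(356)), (np.int64(129), np.int64(341), np.int64(355)), (np.int64(132), np.int64(340), np.int64(355)), (np.int64(135), np.int64(340), np.int64(355)), (np.int64(138), np.int64(340), np.int64(355)), (np.int64(141), np.int64(340), np.int64(355)), (np.int64(144), np.int64(340), np.int64(355)), (np.int64(147), np.int64(341), np.int64(354))]
```

View pics/a7.png

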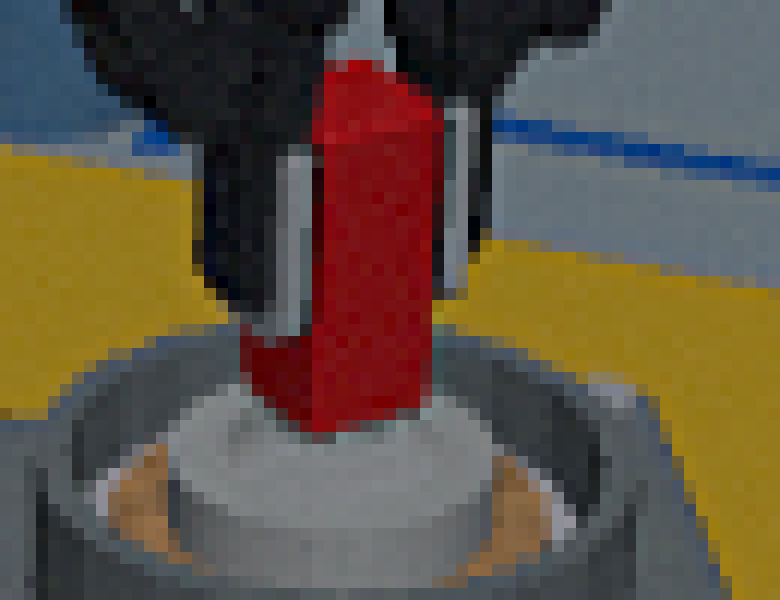

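```bash
cat > ov2.py <<'E'
from fit import *
import sys
S=robot.read_camera("side");k=10
x,y,w,h=320,135,65,45
im=cv2.resize(S["frame"][y:y+h,x:x+w],(w*k,h*k),interpolation=cv2.INTER_NEAREST)
im=np.clip(im.astype(int)*2,0,255).astype(np.uint8)
def circ(r,z,col,tx=0,ty=0,cx=.527,cy=-.2046):
    t=np.linspace(0,2*np.pi,200);P=np.c_[cx+r*np.cos(t),cy+r*np.sin(t),z+tx*r*np.cos(t)+ty*r*np.sin(t)]
    p=((proj(S,P)-[x-.5,y-.5])*k).astype(np.int32);cv2.polylines(im,[p.reshape(-1,1,2)],True,col,1)
dz=float(sys.argv[1])
circ(.0485,.046,(0,255,0));circ(.0545,.046,(0,255,0))
circ(.040,.046-dz,(255,0,255));circ(.046,.042-dz,(255,255,0));circ(.03,.060-dz,(0,0,255));circ(.03,.046-dz,(0,0,255))
cv2.imwrite(sys.argv[2],im)
E
python3 ov2.py .011 pics/a8.png; python3 rd.py
```

```text
t 17.2 pos [ 527.08 -204.78  101.99] rot [1.7998e+02 1.0000e-02 1.2443e+02] F [-3.77  1.16 13.96] T mNm [337.59 901.99  -1.66] open 0.0254
```

View pics/a8.png

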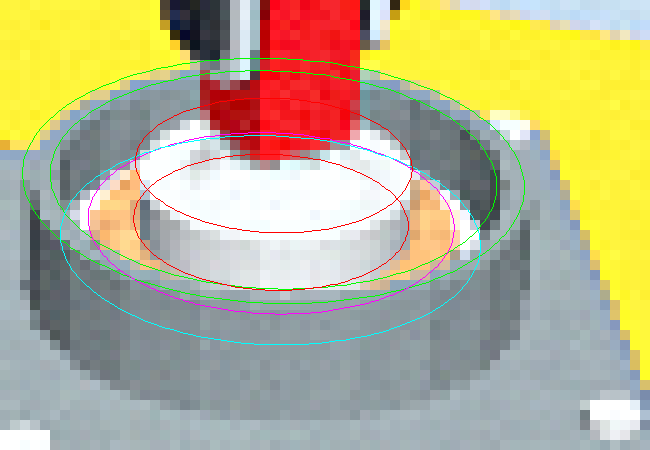

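The overlay circles follow the disc, cork and rim to within about a pixel, and the handle's edge slopes (0.041 and 0.033) match the upright prediction (0.048 and 0.034). So it is level to roughly 0.02 rad. Now I'll go to about 18 N and hold.

```bash

python3 -m inch '[{"dx":0,"dy":0,"dz":-0.4,"wx":0,"wy":0,"wz":0,"fingers":18},{"dx":0,"dy":0,"dz":-0.4,"wx":0,"wy":0,"wz":0,"fingers":18}]' >/dev/null; python3 rd.py
python3 -m inch '[{"dx":0,"dy":0,"dz":0,"wx":0,"wy":0,"wz":0,"fingers":18},{"dx":0,"dy":0,"dz":0,"wx":0,"wy":0,"wz":0,"fingers":18},{"dx":0,"dy":0,"dz":0,"wx":0,"wy":0,"wz":0,"fingers":18},{"dx":0,"dy":0,"dz":0,"wx":0,"wy":0,"wz":0,"fingers":18},{"dx":0,"dy":0,"dz":0,"wx":0,"wy":0,"wz":0,"fingers":18},{"dx":0,"dy":0,"dz":0,"wx":0,"wy":0,"wz":0,"fingers":18},{"dx":0,"dy":0,"dz":0,"wx":0,"wy":0,"wz":0,"fingers":18},{"dx":0,"dy":0,"dz":0,"wx":0,"wy":0,"wz":0,"fingers":18},{"dx":0,"dy":0,"dz":0,"wx":0,"wy":0,"wz":0,"fingers":18},{"dx":0,"dy":0,"dz":0,"wx":0,"wy":0,"wz":0,"fingers":18}]'; python3 rd.py
python3 - <<'E'
from h import *
fs=[robot.read_camera("side")["frame"].astype(float) for _ in range(6)]
f=np.mean(fs,0);np.save("press.npy",f)
cv2.imwrite("pics/a9.png",cv2.resize(np.clip(f[110:180,315:400]*1.7,0,255).astype(np.uint8),(765,560+70),interpolation=cv2.INTER_NEAREST)[:600])
E
```

```text
t 17.7 pos [ 527.1  -204.79  101.76] rot [179.97   0.   124.42] F [-3.83  1.44 15.7 ] T mNm [ 372.64 1052.35   -3.09] open 0.0253
time_s: 18.95
tool_pos: [0.5271, -0.2048, 0.1018]
tool_rot: [180.0, 0.0, 124.4]
ft_force: [-4.0, 1.6, 15.6]
opening: 0.0253
t 19.2 pos [ 527.11 -204.79  101.76] rot [179.97   0.   124.42] F [-3.78  1.46 15.92] T mNm [ 367.37 1054.4    16.98] open 0.0256
```

View pics/a9.png

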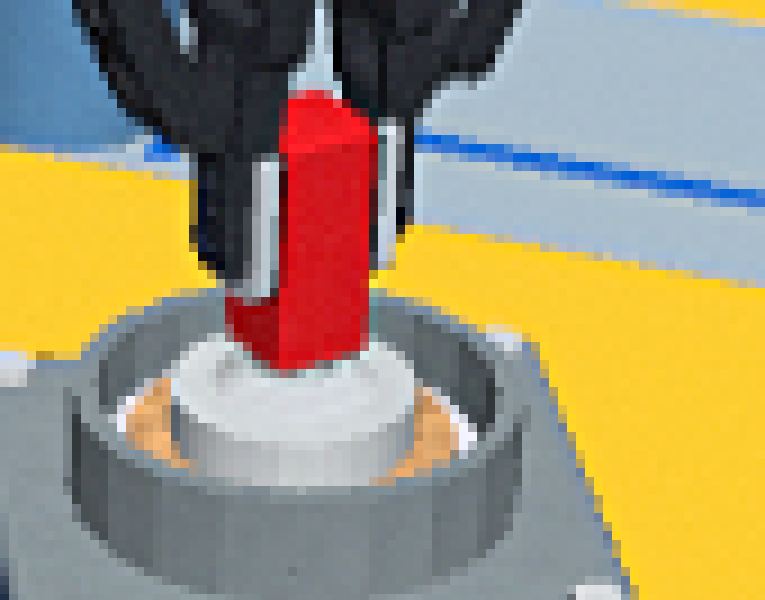

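About 18.1 N has been held for over 2 s. Before lifting I'll check the lean with subpixel edge lines.

```bash
cat > lean.py <<'E'
from fit import *
from scipy.spatial.transform import Rotation as Ro
d=robot.read_camera("side");f=np.load("press.npy") if 1 else 0
R=f[...,2];
# soft redness
red=(R-f[...,1])
def edge(row,lo,hi,ch,sign):
    g=np.diff(ch[row,lo:hi])*sign;g=np.clip(g,0,None);g[g<.3*g.max()]=0
    return lo+.5+(g*np.arange(len(g))).sum()/g.sum()
rows=np.arange(129,145)
right=[edge(r,351,362,red,-1) for r in rows]
print("right",np.polyfit(rows,right,1).round(4),np.round(right,2))
rows2=np.arange(144,150)
mid=[edge(r,342,351,R,1) for r in rows2];print("mid low",np.round(mid,2))
top=tuple(map(float,(0,0)))
def line(tx,ty,hs=.0125):
    # world edge of handle: right edge corner as seen; choose extreme corner
    B=box(0,0,.602,hs,-.03,.03);c0=np.array([.5271,-.2048,.1018-.068+.054])
    P=Ro.from_rotvec([tx,ty,0]).apply(B+[0,0,.0])+c0
    p=proj(d,P);return p
for tx,ty in((0,0),(.04,0),(0,.04)):
    p=line(tx,ty);i=np.argmax(p[:4,0]);a,b=p[i],p[i+4]
    print(tx,ty,"slope dx/drow",((b[0]-a[0])/(b[1]-a[1])).round(4),"edge",a.round(1),b.round(1),"all",p.round(1).tolist())
E
python3 lean.py
```

```text
right [-3.560000e-02  3.604894e+02] [356.14 356.01 355.81 355.79 355.78 355.5  355.5  355.5  355.5  355.5
 355.5  355.5  355.5  355.5  355.5  355.5 ]
mid low [345.5  345.5  345.5  345.5  345.5  344.91]
0 0 slope dx/drow -0.0601 edge [355.  148.3] [356.6 122.6] all [[348.8, 143.5], [355.0, 148.3], [339.0, 146.2], [345.2, 151.1], [350.1, 118.0], [356.6, 122.6], [340.0, 120.6], [346.4, 125.2]]
0.04 0 slope dx/drow -0.0598 edge [355.  148.5] [356.6 122.3] all [[348.7, 144.0], [355.0, 148.5], [339.0, 146.5], [345.2, 151.0], [350.1, 118.1], [356.6, 122.3], [340.1, 120.4], [346.5, 124.7]]
0 0.04 slope dx/drow -0.0159 edge [355.6 148. ] [356.  122.3] all [[349.3, 143.4], [355.6, 148.0], [339.6, 146.5], [345.8, 151.1], [349.5, 117.9], [356.0, 122.3], [339.5, 120.9], [345.9, 125.3]]
```

The lever arm T/F is about 0.27 m in both axes, so the load is centred and only a sideways friction force (-3.8, +1.4 N) remains. I'll ease that off and hold again at 18 N.

```bash

python3 -m inch '[{"dx":-0.2,"dy":0.1,"dz":0.1,"wx":0,"wy":0,"wz":0,"fingers":18},{"dx":-0.4,"dy":0.2,"dz":0.1,"wx":0,"wy":0,"wz":0,"fingers":18}]' >/dev/null; python3 rd.py
```

```text
t 20.05 pos [ 527.01 -204.72  101.88] rot [1.7995e+02 4.0000e-02 1.2443e+02] F [-3.29  1.24 14.16] T mNm [269.11 841.57   9.62] open 0.0254
```

```bash

python3 -m inch '[{"dx":-0.5,"dy":0.2,"dz":0,"wx":0,"wy":0,"wz":0,"fingers":18},{"dx":-1,"dy":0.4,"dz":-0.1,"wx":0,"wy":0,"wz":0,"fingers":18}]' >/dev/null; python3 rd.py
```

```text
t 20.55 pos [ 526.8  -204.62  101.99] rot [1.7989e+02 1.3000e-01 1.2443e+02] F [-2.05  0.24 13.91] T mNm [101.62 392.64 -25.51] open 0.0256
```

```bash

python3 -m inch '[{"dx":-0.3,"dy":0.1,"dz":-0.1,"wx":0,"wy":0,"wz":0,"fingers":18},{"dx":-0.6,"dy":0.2,"dz":-0.3,"wx":0,"wy":0,"wz":0,"fingers":18}]' >/dev/null; python3 rd.py
python3 -m inch '[{"dx":0,"dy":0,"dz":-0.1,"wx":0,"wy":0,"wz":0,"fingers":18},{"dx":0,"dy":0,"dz":-0.2,"wx":0,"wy":0,"wz":0,"fingers":18}]' >/dev/null; python3 rd.py
```

```text
t 21.05 pos [ 526.7  -204.56  101.91] rot [179.86   0.18 124.43] F [-0.79  0.36 14.45] T mNm [ 92.87 251.01  26.9 ] open 0.0254
t 21.55 pos [ 526.71 -204.59  101.79] rot [179.86   0.18 124.42] F [-0.68  0.28 14.82] T mNm [ 99.34 301.55  -4.55] open 0.0258
```

```bash

python3 -m inch '[{"dx":0,"dy":0,"dz":-0.15,"wx":0,"wy":0,"wz":0,"fingers":18},{"dx":0,"dy":0,"dz":-0.15,"wx":0,"wy":0,"wz":0,"fingers":18},{"dx":0,"dy":0,"dz":-0.15,"wx":0,"wy":0,"wz":0,"fingers":18},{"dx":0,"dy":0,"dz":-0.15,"wx":0,"wy":0,"wz":0,"fingers":18},{"dx":0,"dy":0,"dz":-0.15,"wx":0,"wy":0,"wz":0,"fingers":18},{"dx":0,"dy":0,"dz":-0.15,"wx":0,"wy":0,"wz":0,"fingers":18},{"dx":0,"dy":0,"dz":-0.15,"wx":0,"wy":0,"wz":0,"fingers":18},{"dx":0,"dy":0,"dz":-0.15,"wx":0,"wy":0,"wz":0,"fingers":18},{"dx":0,"dy":0,"dz":-0.15,"wx":0,"wy":0,"wz":0,"fingers":18},{"dx":0,"dy":0,"dz":-0.15,"wx":0,"wy":0,"wz":0,"fingers":18}]'; python3 rd.py
python3 - <<'E'
from h import *
fs=[robot.read_camera("side")["frame"].astype(float) for _ in range(6)]
np.save("press.npy",np.mean(fs,0))
E
python3 lean.py | head -2
```

```text
time_s: 22.8
tool_pos: [0.5267, -0.2046, 0.1017]
tool_rot: [179.9, 0.2, 124.4]
ft_force: [-1.9, 1.1, 15.3]
opening: 0.0253
t 23.05 pos [ 526.72 -204.59  101.71] rot [179.85   0.18 124.42] F [-1.16  0.41 15.63] T mNm [106.59 367.18 -27.6 ] open 0.0253
right [-6.710000e-02  3.649602e+02] [356.5  356.22 356.2  356.16 356.06 356.   355.82 355.78 355.5  355.5
 355.5  355.5  355.5  355.5  355.5  355.5 ]
```

The edge slope is now -0.067 against -0.060 for upright, and 17.8 N was held for more than 1.5 s with little sideways force. Lifting off slowly.

```bash

python3 -m inch '[{"dx":0,"dy":0,"dz":2,"wx":0,"wy":0,"wz":0,"fingers":18},{"dx":0,"dy":0,"dz":4,"wx":0,"wy":0,"wz":0,"fingers":18},{"dx":0,"dy":0,"dz":7,"wx":0,"wy":0,"wz":0,"fingers":18},{"dx":0,"dy":0,"dz":10,"wx":0,"wy":0,"wz":0,"fingers":18},{"dx":0,"dy":0,"dz":13,"wx":0,"wy":0,"wz":0,"fingers":18},{"dx":1,"dy":-0.4,"dz":20,"wx":0,"wy":0,"wz":0,"fingers":18},{"dx":2,"dy":-0.8,"dz":35,"wx":0,"wy":0,"wz":0,"fingers":18},{"dx":2,"dy":-0.8,"dz":52,"wx":0,"wy":0,"wz":0,"fingers":18},{"dx":2,"dy":-0.8,"dz":52,"wx":0,"wy":0,"wz":0,"fingers":18},{"dx":2,"dy":-0.8,"dz":52,"wx":0,"wy":0,"wz":0,"fingers":18}]'; python3 rd.py
python3 - <<'E'
from h import *
f=robot.read_camera("side")["frame"]
cv2.imwrite("pics/b1.png",cv2.resize(f[80:220,270:430],(640,560),interpolation=cv2.INTER_CUBIC))
E
```

```text
time_s: 24.65
tool_pos: [0.5268, -0.2045, 0.152]
tool_rot: [180.0, -0.0, 124.4]
ft_force: [0.5, 0.3, -1.5]
opening: 0.0253
t 24.9 pos [ 526.56 -204.45  151.49] rot [-1.7997e+02 -4.0000e-02  1.2444e+02] F [-0.01 -0.29 -2.65] T mNm [12.61 15.16  8.35] open 0.0254
```

View pics/b1.png

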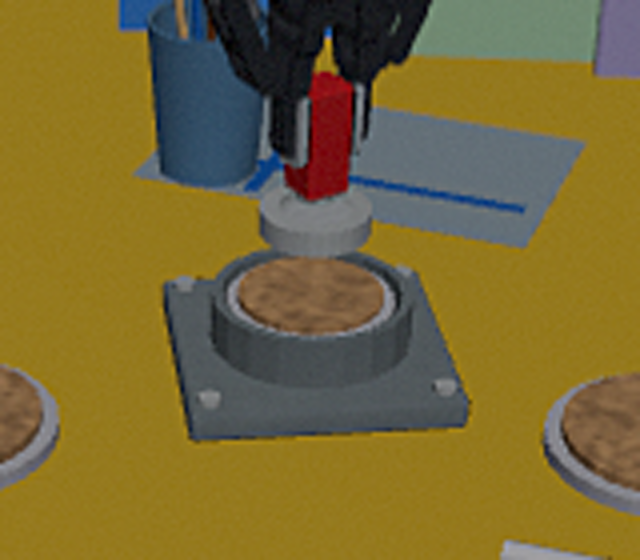

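The stamp is clear, but the cork may sit slightly low. I'll compare it with the first picture.

```bash
python3 - <<'E'
from h import *
f=robot.read_camera("side")["frame"];g=cv2.imread("pics/side0.png")
a=[cv2.resize(i[135:195,305:390],(400,282),interpolation=cv2.INTER_NEAREST) for i in(g,f)]
T=robot.read_camera("top")["frame"];t0=cv2.imread("pics/top0.png")
b=[cv2.resize(i[215:305,420:525],(400,318),interpolation=cv2.INTER_NEAREST) for i in(t0,T)]
cv2.imwrite("pics/b2.png",np.vstack([np.hstack(a),np.hstack(b)]))
E
```

```text
(no output)
```

View pics/b2.png

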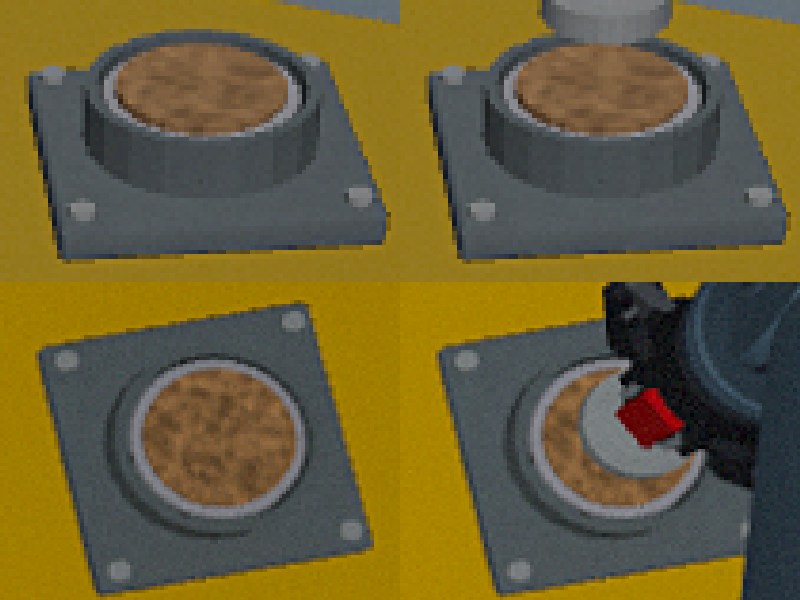

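The plate sits exactly as at the start in both views. Back to the stand.

```bash
python3 -m inch '[{"dx":4,"dy":20,"dz":0,"wx":0,"wy":0,"wz":0,"fingers":18},{"dx":11,"dy":60,"dz":0,"wx":0,"wy":0,"wz":0,"fingers":18},{"dx":19,"dy":105,"dz":0,"wx":0,"wy":0,"wz":0,"fingers":18},{"dx":28,"dy":150,"dz":0,"wx":0,"wy":0,"wz":0,"fingers":18},{"dx":36,"dy":195,"dz":0,"wx":0,"wy":0,"wz":0,"fingers":18},{"dx":44,"dy":240,"dz":0,"wx":0,"wy":0,"wz":0,"fingers":18},{"dx":52,"dy":285,"dz":0,"wx":0,"wy":0,"wz":0,"fingers":18},{"dx":58,"dy":318,"dz":0,"wx":0,"wy":0,"wz":0,"fingers":18},{"dx":62,"dy":337.5,"dz":0,"wx":0,"wy":0,"wz":0,"fingers":18},{"dx":62,"dy":337.5,"dz":0,"wx":0,"wy":0,"wz":0,"fingers":18}]'
python3 -m inch '[{"dx":0,"dy":0,"dz":-12,"wx":0,"wy":0,"wz":0,"fingers":18},{"dx":0,"dy":0,"dz":-25,"wx":0,"wy":0,"wz":0,"fingers":18},{"dx":0,"dy":0,"dz":-38,"wx":0,"wy":0,"wz":0,"fingers":18},{"dx":0,"dy":0,"dz":-38,"wx":0,"wy":0,"wz":0,"fingers":18},{"dx":0,"dy":0,"dz":-38,"wx":0,"wy":0,"wz":0,"fingers":18}]'; python3 rd.py
python3 - <<'E'
from h import *
f=robot.read_camera("side")["frame"]
cv2.imwrite("pics/b3.png",cv2.resize(f[190:310,240:370],(650,600),interpolation=cv2.INTER_CUBIC))
E
```

```text
time_s: 26.3
tool_pos: [0.5887, 0.1349, 0.1518]
tool_rot: [180.0, -0.0, 124.6]
ft_force: [-0.5, -0.4, -1.9]
opening: 0.0257
time_s: 26.92
tool_pos: [0.5891, 0.1327, 0.114]
tool_rot: [180.0, 0.0, 124.4]
ft_force: [0.3, 0.7, -1.3]
opening: 0.0256
t 27.175 pos [589.33 132.92 114.38] rot [1.7995e+02 2.0000e-02 1.2444e+02] F [-0.02 -0.06 -2.06] T mNm [ 3.22 18.96 -7.07] open 0.0254
```

View pics/b3.png

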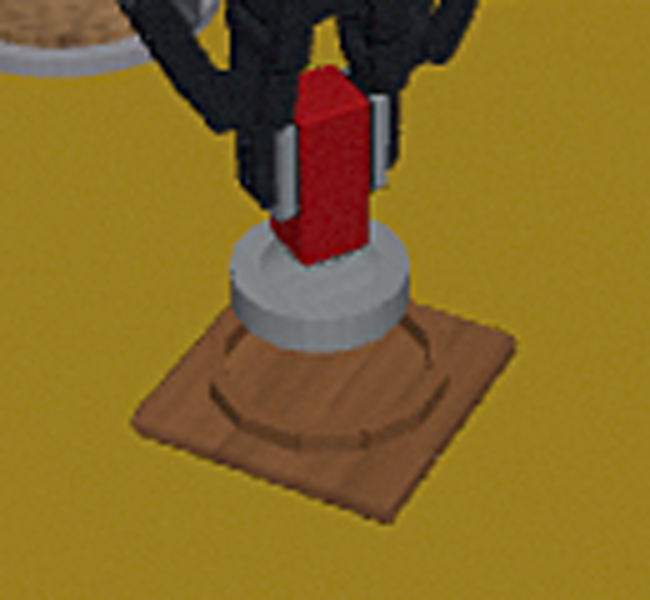

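The stamp hangs upright over the ring. Lowering it.

```bash
python3 -m inch '[{"dx":0,"dy":0,"dz":-12,"wx":0,"wy":0,"wz":0,"fingers":18},{"dx":0,"dy":0,"dz":-22,"wx":0,"wy":0,"wz":0,"fingers":18},{"dx":0,"dy":0,"dz":-28,"wx":0,"wy":0,"wz":0,"fingers":18},{"dx":0,"dy":0,"dz":-32,"wx":0,"wy":0,"wz":0,"fingers":18},{"dx":0,"dy":0,"dz":-33,"wx":0,"wy":0,"wz":0,"fingers":18},{"dx":0,"dy":0,"dz":-33,"wx":0,"wy":0,"wz":0,"fingers":18}]'; python3 rd.py
python3 -m inch '[{"dx":0,"dy":0,"dz":-1,"wx":0,"wy":0,"wz":0,"fingers":18},{"dx":0,"dy":0,"dz":-1,"wx":0,"wy":0,"wz":0,"fingers":18}]'; python3 rd.py
```

```text
time_s: 27.98
tool_pos: [0.5891, 0.1329, 0.0811]
tool_rot: [180.0, 0.0, 124.4]
ft_force: [0.5, 0.2, -1.9]
opening: 0.0252
t 28.225 pos [589.16 132.92  81.21] rot [1.7997e+02 1.0000e-02 1.2444e+02] F [ 0.31  0.03 -2.34] T mNm [ -0.41   4.06 -14.58] open 0.0254
time_s: 28.48
tool_pos: [0.5889, 0.1329, 0.0799]
tool_rot: [-180.0, -0.0, 124.4]
ft_force: [0.7, 0.0, -1.7]
opening: 0.025
t 28.725 pos [588.94 132.88  79.93] rot [-36.     0.   124.44] F [-0.19 -0.1  -2.17] T mNm [-3.25  1.85 -8.08] open 0.0255
```

```bash
python3 -m inch '[{"dx":0,"dy":0,"dz":-0.7,"wx":0,"wy":0,"wz":0,"fingers":18},{"dx":0,"dy":0,"dz":-0.7,"wx":0,"wy":0,"wz":0,"fingers":18}]' >/dev/null; python3 rd.py
python3 -m inch '[{"dx":0,"dy":0,"dz":-0.5,"wx":0,"wy":0,"wz":0,"fingers":18},{"dx":0,"dy":0,"dz":-0.5,"wx":0,"wy":0,"wz":0,"fingers":18}]'>/dev/null; python3 rd.py
```

```text
t 29.225 pos [588.94 132.87  79.22] rot [-36.     0.   124.44] F [-0.1  -0.22 -2.06] T mNm [-24.8   -1.36 -16.37] open 0.0252
t 29.725 pos [588.94 132.86  78.73] rot [-108.      0.    124.44] F [-0.12 -0.06 -2.02] T mNm [-20.99  10.7    9.23] open 0.0255
```

```bash
python3 -m inch '[{"dx":0,"dy":0,"dz":-0.5,"wx":0,"wy":0,"wz":0,"fingers":18},{"dx":0,"dy":0,"dz":-0.5,"wx":0,"wy":0,"wz":0,"fingers":18}]' >/dev/null; python3 rd.py
python3 -m inch '[{"dx":0,"dy":0,"dz":-0.4,"wx":0,"wy":0,"wz":0,"fingers":18},{"dx":0,"dy":0,"dz":-0.4,"wx":0,"wy":0,"wz":0,"fingers":18}]'>/dev/null; python3 rd.py
```

```text
t 30.225 pos [589.04 132.87  78.39] rot [179.99   0.   124.44] F [-0.95  0.05  0.41] T mNm [  1.98 138.26  19.74] open 0.0255
t 30.725 pos [589.07 132.85  78.28] rot [179.99   0.   124.43] F [-1.77 -0.44  5.18] T mNm [-93.71 469.6    5.98] open 0.0254
```

Seated at z = 78.3 mm, where it was lifted, with about 7 N. I'll ease off and let go.

```bash
python3 -m inch '[{"dx":0,"dy":0,"dz":0.5,"wx":0,"wy":0,"wz":0,"fingers":18},{"dx":0,"dy":0,"dz":0.5,"wx":0,"wy":0,"wz":0,"fingers":27},{"dx":0,"dy":0,"dz":0.5,"wx":0,"wy":0,"wz":0,"fingers":31},{"dx":0,"dy":0,"dz":0.5,"wx":0,"wy":0,"wz":0,"fingers":36},{"dx":0,"dy":0,"dz":0.5,"wx":0,"wy":0,"wz":0,"fingers":44},{"dx":0,"dy":0,"dz":0.5,"wx":0,"wy":0,"wz":0,"fingers":60},{"dx":0,"dy":0,"dz":0.5,"wx":0,"wy":0,"wz":0,"fingers":70},{"dx":0,"dy":0,"dz":0.5,"wx":0,"wy":0,"wz":0,"fingers":70}]' 30
python3 - <<'E'
from h import *
f=robot.read_camera("side")["frame"]
cv2.imwrite("pics/b4.png",cv2.resize(f[190:310,240:370],(650,600),interpolation=cv2.INTER_CUBIC))
E
```

```text
time_s: 31.72
tool_pos: [0.589, 0.1329, 0.0784]
tool_rot: [180.0, 0.0, 124.4]
ft_force: [-0.3, -0.0, 0.3]
opening: 0.0702
```

View pics/b4.png

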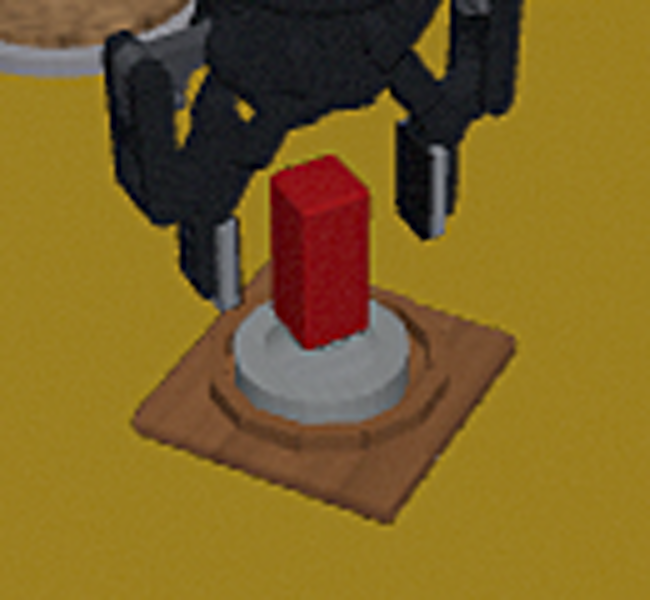

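The stamp stands flat inside the ring, with the fingers clear on both sides. Retreating upward, then a little back toward the robot.

```bash
python3 -m inch '[{"dx":0,"dy":0,"dz":15,"wx":0,"wy":0,"wz":0,"fingers":70},{"dx":0,"dy":0,"dz":45,"wx":0,"wy":0,"wz":0,"fingers":70},{"dx":0,"dy":0,"dz":90,"wx":0,"wy":0,"wz":0,"fingers":70},{"dx":0,"dy":0,"dz":140,"wx":0,"wy":0,"wz":0,"fingers":70},{"dx":-20,"dy":30,"dz":170,"wx":0,"wy":0,"wz":0,"fingers":70},{"dx":-50,"dy":80,"dz":180,"wx":0,"wy":0,"wz":0,"fingers":70},{"dx":-80,"dy":130,"dz":180,"wx":0,"wy":0,"wz":0,"fingers":70},{"dx":-110,"dy":180,"dz":180,"wx":0,"wy":0,"wz":0,"fingers":70},{"dx":-110,"dy":180,"dz":180,"wx":0,"wy":0,"wz":0,"fingers":70},{"dx":-110,"dy":180,"dz":180,"wx":0,"wy":0,"wz":0,"fingers":70}]'
python3 - <<'E'
from fit import *
S=robot.read_camera("side");T=robot.read_camera("top")
h=lambda f,r:f[r[1]:r[1]+r[3],r[0]:r[0]+r[2]]
cv2.imwrite("pics/b5.png",np.hstack([cv2.resize(S["frame"],(400,300)),cv2.resize(T["frame"],(400,300))]))
rs=(275,205,60,75);rt=(285,205,45,45)
for nm,d,r in(("side",S,rs),("top",T,rt)):
    print(nm,fit([(d,redmask(d,r),r)],lambda p:[box(p[0],p[1],p[2],.012,.034,.094)],[.589,.133,.6]))
for n in("glue","paint_jar","marker"): print(n,[[int(x) for x in robot.boxes_of(c,n)[0]["extent"]] for c in("side","top")])
E
```

```text
time_s: 33.02
tool_pos: [0.4793, 0.3124, 0.2591]
tool_rot: [180.0, 0.0, 124.4]
ft_force: [0.1, -0.2, 0.4]
opening: 0.0703
side (array([0.58828642, 0.13387952, 0.6526145 ]), np.float64(23.930419921875))
top (array([0.59124533, 0.13300142, 0.56561737]), np.float64(8.40625))
glue [[195, 169, 34, 71], [336, 129, 26, 32]]Traceback (most recent call last):
  File "<stdin>", line 8, in <module>
IndexError: list index out of range
```

View pics/b5.png

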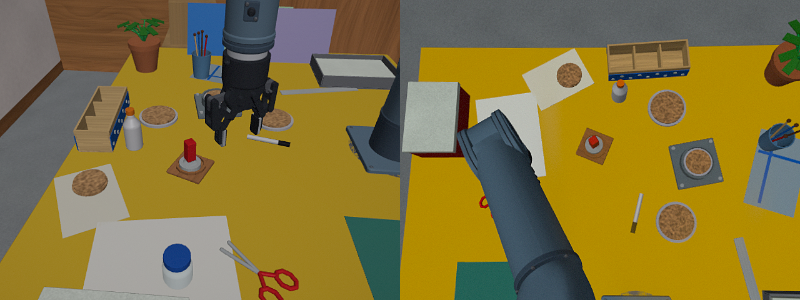

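Both views show the stamp upright in its stand where it began (fits within 1 mm). The plate is flush, and the glue, jar and marker look unmoved. The jar is hidden by the arm in the top view, which is why that box lookup failed. Handing in.

```bash
python3 -c "
from plant import robot
print(robot.finish_job())"
```

```text
the job is handed in; nothing more can be done
None
```

I stamped the cork and put the stamp back upright in its stand. The job was handed in at about 33 s of the 67 s allowed, and no verdict was reported.

- **Press:** The stops were felt about 10 mm down. I held about 18 N (wrist reading corrected for the stamp's weight) for over 2 s, eased off the sideways load, then held about 17.8 N for another 1.5 s. The highest averaged force I saw was about 18.1 N.
- **Level:** During the first hold the handle's edge hinted at a lean of about 0.02 rad. In the second hold its slope was -0.067 against -0.060 for upright. Lean toward or away from the camera could not be measured well.
- **Plate:** After lift-off, the plate looked the same in the press as at the start. That was clear in the side view, and in the top view wherever the arm did not hide it.
- **Stamp:** It was set down with about 7 N at the height it was lifted from. After release it stood upright in the ring, within about 1 mm of its starting position in both cameras.
- **Bystanders:** The glue's detection boxes match the start to within about 2 pixels. The numeric check for the jar and marker failed because the arm hid the jar in the top view. By eye, in the last pictures, neither had moved.

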